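# Refit the sander's speed knob and hold it in

## Robot

A 6-joint arm with a two-finger parallel gripper is mounted at the origin on the work surface. World frame = base frame: x ahead of the robot, y to its left, z up, the work surface at z = 0. Lengths are in m, angles in rad, forces in N, time in s.
With the tool pointing down it reaches from about 0.3 to 0.875 m from the base axis. Payload 6.4 kg.
Tool frame: the origin (TCP) lies on the centre line of the jaws, within the pads' length; the fingertips stand r.tips_ahead ahead of it and the grasp point (between the pads) lies 5 mm behind it (r.tips_ahead is the distance from the TCP to the fingertips, in m); x points along the fingers, y is the direction in which the jaws open and shut, and the axes are right-handed (so a half turn about x gives the same grasp; the last joint's range is limited). The gripper opens to 88 mm and grips with 3 to 60 N. Pads are 18 mm wide; open, the fingers measure 123 mm over their backs; the gripper's body (75 mm by 187 mm) begins 45 mm behind the grasp point.
Start: joints at [1.085, 0.181, 1.607, -0, 1.354, -0.206], TCP at [0.159, 0.553, 0.225] pointing down, gripper open.
Joint ranges: [-2.99, 2.99], [-0.89, 2.07], [0.3, 2.58], [-1.14, 4.28], [0, 2.63], [-3.12, 3.12]. Speed limits (rad/s): [2.57, 2.57, 3.01, 3.14, 3.14, 3.14].

## Interface

Orientations are given as a 3x3 rotation matrix whose columns are the frame's x, y, z axes.
In Python, from station import r gives the robot as it stands.
- The arm moves only by the shell command python3 -m inch 'ROWS' [FORCE]. ROWS is JSON, a list of rows, each a list of 7 numbers: the finger opening in mm, from 0 to 88.1, then the shift along the world's x, y, z in mm, then the turn, a rotation vector about the world's x, y, z in rad. A call has 1 to 20 rows; each row shifts and turns the pose as measured when the row begins; what a row does not reach is not made up. A row lasts 1/12 s, in which the tool goes at most 41.7 mm and 7.16 degrees, less where a joint would pass 70% of its speed; a pose out of reach is approached as far as the arm can. A call is refused whole if a number of a shift passes 41.7 or a number of a turn 0.125, either way. A call with a gripper value outside its range is refused whole. The fingers move at their own pace and stop on an object; FORCE is the grip in N (left out, the last holds). Time passes only in rows, so rows that do not move let the fingers close. It gives the time, the measured TCP pose, the force and the opening at its end, in the units of the state.
- r.observe(): the state, without advancing time (a new reading comes with each control period).
- r.snapshot(name): name is "scene" or "top" or "wrist"; returns a dict with "image" (420x560x3 uint8, red, green, blue), "depth" (420x560 float32, m along the optical axis (not along the pixel's ray), 0 where there is no reading), "camera_matrix" (3x3 intrinsics, pixels), "extrinsics" (4x4, takes a point from world to camera coordinates). Camera axes: x right, y down, z forward; pixel columns grow to the right and rows downward; lengths in m; the calibration is good to about 2 mm. A picture is of the moment at which its call begins.
- r.close_job(): hands the job in, once; it reports no verdict.
Trained networks look in a picture, given as the dict that the camera call returned (one of the last four; its "shot" number tells which), for a name from the list of things; names that differ only in an ending like _2 or _b are one class to them, and where a whole thing is asked for, a point or a joint stands for the part that bears it (a point fixed in the world has none). Each returns a list of dicts, best first, with "p" (0 to 1); they miss things now and then, are a little off and sometimes report something else, mostly with a low value. They report only what shows in the picture. A call takes as long as a camera call.
- r.outline_of(picture, thing): "region" (420x560 bool, what is visible of it).
- r.pinpoint(picture, thing): "at" ([x, y, z] in m, in world coordinates, good to about 4 mm: a listed point, or the origin of a listed thing).
The state is a dict: "t": time; "qpos": joint angles; "qd": joint speeds; "effort": joint torques, N m; "ee_pos": TCP position; "tcp_rot": TCP orientation; "contact_force": force on the tool from outside, world axes, zero at the start; "wrist_torque": the same for the moment, N m; "grip_width": finger opening in m.
Only numpy, scipy, OpenCV 4.12 (cv2) and the standard library are available. Lean on these libraries where they do the work, as an engineer would, in place of code of your own. Each camera call takes 0.05 s, during which the arm holds its last target.

## Task

The knob has come off the disc sander's green speed-control box: turn the knob so that its D-shaped bore matches the D-shaft, push it fully home on the shaft, and then keep it pushed well in against the spring, as you would to hold the sander running. Finish with the gripper still on the knob, holding it pressed in; do not let go. Leave everything else on the bench where it is.

Things in the scene. Friction and masses are not known exactly. Their poses are not given: they have to be found in the camera images.
- knob_mid (a point): Centre of the loose white bar knob, 22 mm above its underside. It is a bar with rounded ends, 44 mm long (x) x 28 mm wide (y) x 44 mm high (z), 50 g, standing upright on the bench, bore down; grip it across the 28 mm. A black pointer line runs on top from the centre to the +x end and down that end. At the start its yaw differs from the D-shaft's by at most about 1.6 rad.
- knob_nose (a point): Middle of the knob's +x end (the one with the black line), 22 mm from knob_mid along its +x. In the knob's underside, centred below knob_mid, is a blind D-bore 24 mm deep: round, 16 mm wide, with its flat on this (+x, pointer) side, 4 mm from the axis.
- seat (a point): On the axis of the upright D-shaft, at the top of the black collar (24 mm wide) on which the knob's underside rests when fully home; moves and turns with the shaft. z up; +x points to the side of the flat, where the collar has a white mark. Knob and shaft match when their x axes point the same way (within about 0.16 rad). Unpressed it is 75 mm above the bench, 10 mm above the box top.
- shaft_tip (a point): Top centre of the steel D-shaft, 20 mm above seat. The shaft is 14 mm wide with a flat all along its +x side, 3 mm from the axis, so the bore has 1 mm clearance all round; the top 4 mm taper in by about 2 mm. The shaft can turn, with light friction (0.03 N m).
- ctrl: The green control box with grey top plate, 130 x 110 x 65 mm, fixed to the bench, the D-shaft standing at the middle of its top. Origin at the centre of its underside, on the bench.
- plunger (a joint): How far the shaft with its collar is pushed down into the box, m: 0 = out (at rest), 0.005 = pushed fully in to a hard stop. It springs back; it needs about 2.8 N to start and 10 N at the stop.
- tumbler_mid (a point): Bystander, to be left where it is: centre of the empty glass drinking tumbler, 74 mm across, 120 mm high; half-way up.
- wing_mid (a point): Bystander, to be left where it is: a black spring clip (50 mm long, 30 mm wide) standing on the bench with a balsa wing rib (180 mm long along its y, up to 70 mm high) upright in its jaws; this point is 50 mm up in the rib.
- block_mid (a point): Bystander, to be left where it is: centre of the yellow plastic sanding block, 65 x 115 x 32 mm.
- square_corner (a point): Bystander, to be left where it is: the corner of the steel square lying flat: 100 mm stock along its y, 14 mm thick, 160 mm blade along its x.
- glue_mid (a point): Bystander, to be left where it is: centre of the white glue bottle with red cap, 48 mm across, 130 mm high; half-way up.
- driver_grip (a point): Bystander, to be left where it is: handle of the screwdriver lying on the bench, 180 mm long along its x.

How it is judged:
By the outcome, as a careful person would: the job done as asked, in the order asked, and still so for the second after the job is handed in, while the arm keeps its last pose, push and grip.
It also fails if it takes over 38 s, if anything falls off the work surface, if the arm or the gripper's body presses on something with over 40 N, if the wrist force passes 120 N, or if a joint passes its speed limit or range.

## Working session

There is one attempt and no reset: what is moved stays moved. The work goes in short steps, Python scripts to look and compute and a shell command to move; the robot and the scene stay as the last step left them, time stands still between calls to the robot, and variables do not carry over. Pictures are saved under pics/ and viewed, and the job is handed in when it is done.

```bash
ls; mkdir -p pics
python3 - <<'E'
from station import r
import cv2,numpy as np
s=r.observe(); print(s['t'],s['ee_pos'],s['tcp_rot'],s['grip_width'],r.tips_ahead)
for n in ("scene","top","wrist"):
    p=r.snapshot(n); cv2.imwrite(f"pics/{n}0.png",p['image'][:,:,::-1])
    for th in ("knob_mid","knob_nose","seat","shaft_tip","ctrl"):
        q=r.pinpoint(p,th); print(n,th,[(np.round(d['at'],4).tolist(),round(d['p'],2)) for d in q[:2]])
E
```

```text
pics
0.0 [0.15850329 0.55214397 0.22402366] [[-8.07504442e-04  2.76151148e-01  9.61113881e-01]
 [-1.54924830e-03  9.61112695e-01 -2.76152109e-01]
 [-9.99998474e-01 -1.71199810e-03 -3.48276075e-04]] 0.08819225912449793 0.014
scene knob_mid [([0.5685, 0.1616, 0.0207], 0.81)]
scene knob_nose [([0.5788, 0.1779, 0.0219], 0.84)]
scene seat [([0.4813, -0.157, 0.0763], 0.45)]
scene shaft_tip [([0.483, -0.1576, 0.0941], 0.58)]
scene ctrl [([0.4862, -0.1595, -0.0058], 0.91), ([0.4836, -0.1569, 0.074], 0.71)]
top knob_mid [([0.5648, 0.1641, 0.0232], 0.41)]
top knob_nose [([0.5806, 0.1768, 0.0224], 0.69)]
top seat [([0.4829, -0.1573, 0.0024], 0.48), ([0.4824, -0.1579, 0.0728], 0.43)]
top shaft_tip [([0.4834, -0.1567, 0.0977], 0.57)]
top ctrl [([0.4857, -0.1552, 0.0004], 0.92)]
wrist knob_mid []
wrist knob_nose []
wrist seat []
wrist shaft_tip []
wrist ctrl []
```

View pics/scene0.png

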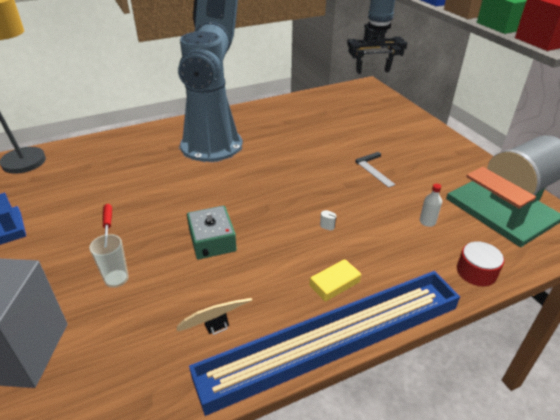

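View pics/top0.png

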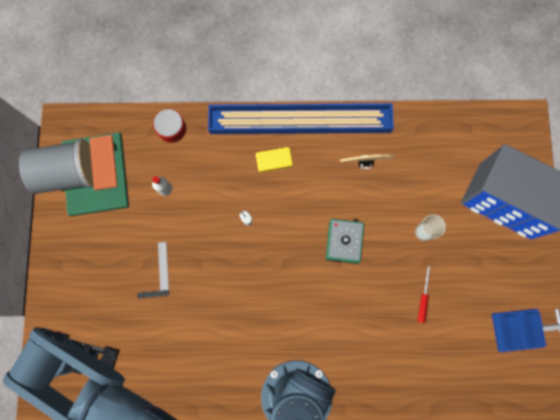

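Run:
```python
from station import r
import cv2,numpy as np
p=r.snapshot("top");im=p['image'];K=p['camera_matrix'];E=p['extrinsics']
def px(w):
    c=E[:3,:3]@np.array(w)+E[:3,3];u=K@c;return u[:2]/u[2]
out=[]
for w in ((.567,.163,.03),(.483,-.157,.085)):
    u,v=px(w);print(w,u,v);u,v=int(u),int(v)
    out.append(cv2.resize(im[max(0,v-25):v+25,max(0,u-25):u+25],(400,400),interpolation=cv2.INTER_CUBIC))
cv2.imwrite("pics/crop0.png",np.hstack(out)[:,:,::-1])
for th in ("tumbler_mid","wing_mid","block_mid","square_corner","glue_mid","driver_grip"):
    q=r.pinpoint(p,th); print(th,[(np.round(d['at'],3).tolist(),round(d['p'],2)) for d in q[:2]])
```

```text
(0.567, 0.163, 0.03) 244.55362475413293 216.98230287706554
(0.483, -0.157, 0.085) 344.9509950459498 239.49761041132606
tumbler_mid []
wing_mid [([0.758, -0.237, 0.05], 0.67)]
block_mid [([0.76, 0.068, 0.014], 0.56)]
square_corner [([0.326, 0.416, 0.008], 0.87)]
glue_mid [([0.668, 0.434, 0.065], 0.63), ([0.757, 0.064, 0.013], 0.19)]
driver_grip [([0.281, -0.406, 0.009], 0.64)]
```

View pics/crop0.png

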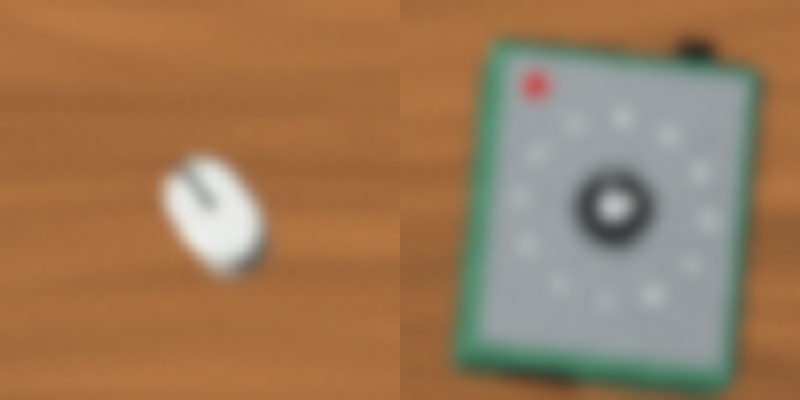

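Run:
```python
from station import r
import cv2,numpy as np
p=r.snapshot("wrist")
cv2.imwrite("pics/wrist1.png",p['image'][:,:,::-1])
s=r.observe();E=p['extrinsics'];R=s['tcp_rot']
C=-E[:3,:3].T@E[:3,3]
print("cam in tcp",R.T@(C-s['ee_pos']));print((E[:3,:3]@R).T.round(3));print(p['camera_matrix'])
```

```text
cam in tcp [-0.15806382  0.00120153 -0.08347345]
[[-0.001 -0.319  0.948]
 [ 1.    -0.     0.001]
 [ 0.     0.948  0.319]]
[[332.31956097   0.         277.67641151]
 [  0.         332.31956097 213.3045314 ]
 [  0.           0.           1.        ]]
```

View pics/wrist1.png

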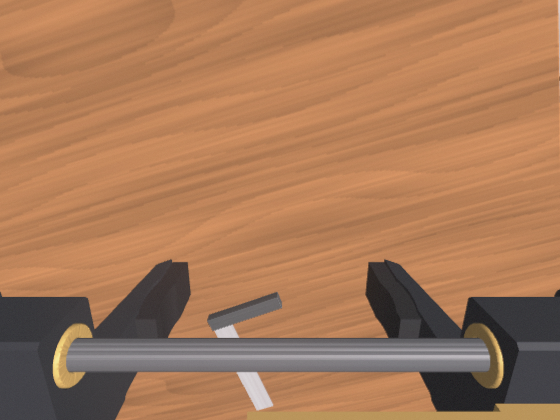

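```bash
python3 -m inch '[[88,24,-23,-3,0,0,-0.118],[88,24,-23,-3,0,0,-0.118],[88,24,-23,-3,0,0,-0.118],[88,24,-23,-3,0,0,-0.118],[88,24,-23,-3,0,0,-0.118],[88,24,-23,-3,0,0,-0.118],[88,24,-23,-3,0,0,-0.118],[88,24,-23,-3,0,0,-0.118],[88,24,-23,-3,0,0,-0.118],[88,24,-23,-3,0,0,-0.118],[88,24,-23,-3,0,0,-0.118],[88,24,-23,-3,0,0,-0.118],[88,24,-23,-3,0,0,-0.118],[88,24,-23,-3,0,0,-0.118],[88,24,-23,-3,0,0,-0.118],[88,24,-23,-3,0,0,-0.118],[88,24,-23,-3,0,0,-0.118]]' 20
cat > look.py <<'E'
from station import r
import cv2,numpy as np,sys
def look(name,ths,cam="wrist"):
    p=r.snapshot(cam); cv2.imwrite(f"pics/{name}.png",p['image'][:,:,::-1])
    s=r.observe();R=s['tcp_rot']
    print("t",s['t'],"tcp",s['ee_pos'].round(4),"toolx",R[:,0].round(4),"yyaw",round(float(np.arctan2(R[1,1],R[0,1])),3),"q",np.round(s['qpos'],2),"F",np.round(s['contact_force'],1),"w",s['grip_width'])
    for th in ths:
        q=r.pinpoint(p,th); print(th,[(np.round(d['at'],4).tolist(),round(d['p'],2)) for d in q[:2]])
    return p
E
python3 - <<'E'
from look import *
look("wk1",["knob_mid","knob_nose"])
E
```

```text
t: 2.72
ee_pos: [0.5782, 0.1458, 0.1751]
tcp_rot: [[0.01, 0.697, -0.717], [-0.003, -0.717, -0.697], [-1.0, 0.009, -0.005]]
contact_force: [0.6, 0.6, -0.3]
grip_width: 0.0882
t 2.7667 tcp [0.5822 0.141  0.1747] toolx [ 0.0125 -0.0057 -0.9999] yyaw -0.811 q [ 0.04  0.27  1.6  -0.01  1.26  0.86] F [-0.1 -2.8  0.6] w 0.08735475070266485
knob_mid []
knob_nose []
```

View pics/wk1.png

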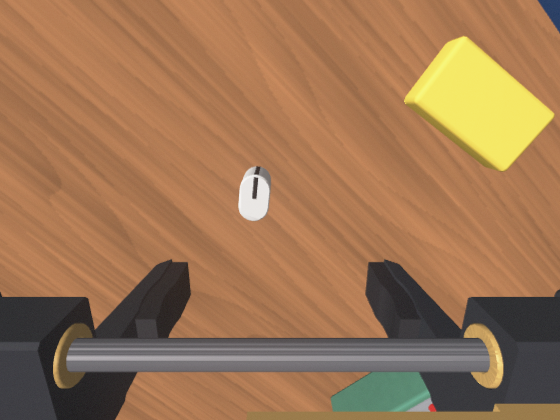

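```bash
cat >> look.py <<'E'
def toworld(p,u,v,z):
    K=p['camera_matrix'];E=p['extrinsics'];R=E[:3,:3];C=-R.T@E[:3,3]
    d=R.T@np.linalg.inv(K)@np.array([u,v,1.]);return C+d*(z-C[2])/d[2]
E
python3 - <<'E'
from look import *
p=look("wk2",["knob_mid","knob_nose"])
im=p['image']; o=r.outline_of(p,"knob_mid"); print([(d['p'],d['region'].sum()) for d in o])
x0,y0=225,150
c=im[y0:y0+85,x0:x0+65];cv2.imwrite("pics/wk2c.png",cv2.resize(c,None,fx=7,fy=7,interpolation=cv2.INTER_CUBIC)[:,:,::-1])
g=c.min(2).astype(int); sp=c.max(2).astype(int)-g
# depth -> world pts on top
K=p['camera_matrix'];E=p['extrinsics']
vs,us=np.mgrid[y0:y0+85,x0:x0+65];d=p['depth'][y0:y0+85,x0:x0+65]
P=np.stack([(us-K[0,2])/K[0,0]*d,(vs-K[1,2])/K[1,1]*d,d],-1)
W=(P-E[:3,3])@E[:3,:3]
m=(W[...,2]>0.040)
pts=W[m][:,:2];print(m.sum(),"z",np.median(W[m][:,2]))
rc=cv2.minAreaRect((pts*1000).astype(np.float32));print("rect mm",rc)
mu=pts.mean(0);ev,V=np.linalg.eigh(np.cov(pts.T));ax=V[:,1];print("mean",mu,"yaw",np.arctan2(ax[1],ax[0]),np.sqrt(ev)*1000)
bl=m&(c.max(2)<90);b=W[bl][:,:2];print("black n",bl.sum(),b.mean(0), "dir", np.arctan2(*(b.mean(0)-mu)[::-1]))
ev,V=np.linalg.eigh(np.cov(b.T));print("line yaw",np.arctan2(V[1,1],V[0,1]))
E
```

```text
t 2.9167 tcp [0.5771 0.1465 0.1747] toolx [ 0.0084 -0.0028 -1.    ] yyaw -0.794 q [ 0.05  0.27  1.61 -0.    1.26  0.85] F [ 0.2 -0.1 -0.3] w 0.0884013699885465
knob_mid [([0.5635, 0.1649, 0.0236], 0.7)]
knob_nose [([0.5851, 0.1779, 0.0182], 0.89)]
[(0.69, np.int64(1476))]
1254 z 0.04217648796075062
rect mm ((587.1539916992188, 181.900634765625), (104.1755599975586, 28.109416961669922), 40.46433639526367)
mean [0.56583569 0.16348713] yaw -2.556593816386737 [ 7.42506151 15.27866799]
black n 63 [0.57256839 0.16864968] dir 0.6541582309939448
line yaw -2.460301145704773
```

View pics/wk2c.png

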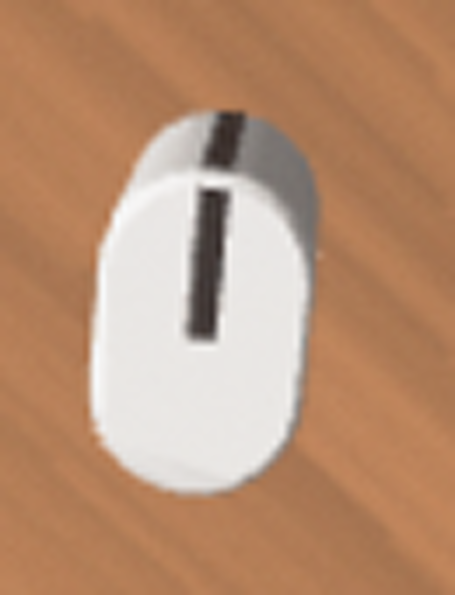

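Run:
```python
from look import *
p=look("wk3",["knob_mid"])
f=lambda x,y:toworld(p,225+x/7-.43,150+y/7-.43,.044)
a=f(201,340);b=f(216,188);print(a,b,np.arctan2(*(b-a)[1::-1]))
l=f(98,330);rr=f(307,330);print(l,rr,(l+rr)/2,np.linalg.norm(l-rr));
k=f(201,492);t=f(212,170);print(k,t,(k+t)/2,np.linalg.norm(k-t),np.arctan2(*(t-k)[1::-1]))
```

```text
t 3.1167 tcp [0.5762 0.1484 0.1754] toolx [ 0.0094 -0.0028 -1.    ] yyaw -0.791 q [ 0.05  0.27  1.61 -0.    1.26  0.85] F [0.1 0.1 0.7] w 0.08824230838329865
knob_mid [([0.5648, 0.1631, 0.024], 0.85)]
[0.56237446 0.16537632 0.044     ] [0.57819538 0.17770527 0.044     ] 0.661979644538932
[0.55404801 0.17574857 0.044     ] [0.57292394 0.15655621 0.044     ] [0.56348598 0.16615239 0.044     ] 0.026919272949087077
[0.54725635 0.15110586 0.044     ] [0.57951499 0.17965025 0.044     ] [0.56338567 0.16537805 0.044     ] 0.04307437339181254 0.7243874801017212
```

```bash
python3 -m inch '[[88,-6,8,-20,0.003,0.009,-0.045],[88,-6,9,-20,0,0,-0.045],[88,0,0,-20,0,0,0],[88,0,0,-20,0,0,0],[88,0,0,0,0,0,0],[88,0,0,0,0,0,0]]'
python3 - <<'E'
from look import *
p=look("wk4",["knob_mid","knob_nose"])
E
```

```text
t: 3.67
ee_pos: [0.5626, 0.1715, 0.0972]
tcp_rot: [[0.008, 0.641, -0.767], [0.0, -0.768, -0.641], [-1.0, 0.005, -0.006]]
contact_force: [0.9, -1.0, -0.2]
grip_width: 0.0881
t 3.7167 tcp [0.5623 0.1715 0.0971] toolx [ 7.3e-03  4.0e-04 -1.0e+00] yyaw -0.875 q [ 0.09  0.35  1.68 -0.    1.11  0.97] F [-0.8  0.2 -0. ] w 0.0878668632436835
knob_mid [([0.5626, 0.163, 0.0212], 0.57)]
knob_nose [([0.5863, 0.1742, 0.0185], 0.64)]
```

View pics/wk4.png

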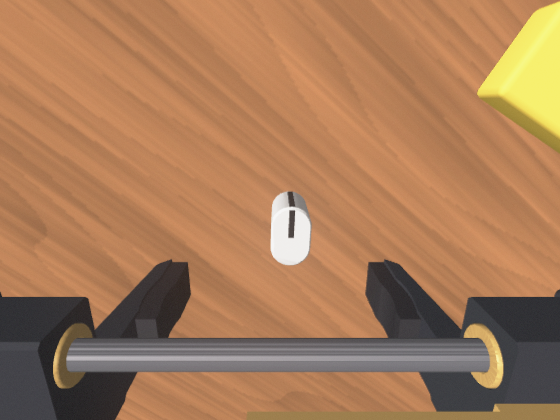

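```bash
python3 -m inch '[[88,2,-6,-20,0,0.007,-0.01],[70,0,0,-25,0,0,0],[60,0,0,-20,0,0,0],[60,0,0,-3,0,0,0],[60,0,0,0,0,0,0],[60,0,0,0,0,0,0]]'
python3 - <<'E'
from look import *
p=look("wk5",["knob_mid","knob_nose"])
E
```

```text
t: 4.32
ee_pos: [0.5736, 0.1654, 0.0389]
tcp_rot: [[0.02, 0.633, -0.774], [0.002, -0.774, -0.633], [-1.0, 0.012, -0.017]]
contact_force: [-0.1, -0.1, 0.1]
grip_width: 0.0601
t 4.3667 tcp [0.5742 0.1655 0.0395] toolx [ 0.0217  0.0019 -0.9998] yyaw -0.886 q [0.08 0.44 1.69 0.   0.99 0.97] F [-0.5 -0.1  0.3] w 0.05989647740846046
knob_mid [([0.5646, 0.162, 0.0236], 0.57)]
knob_nose [([0.5853, 0.1772, 0.0202], 0.58)]
```

View pics/wk5.png

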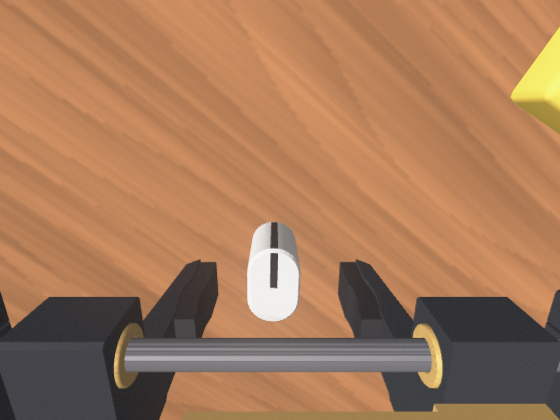

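```bash
python3 -m inch '[[60,-4,0,-2,0,0.022,0],[60,-4,0,-2,0,0,0],[60,0,0,0,0,0,0]]'
python3 - <<'E'
from look import *
p=look("wk6",[])
E
```

```text
t: 4.72
ee_pos: [0.5671, 0.1659, 0.0379]
tcp_rot: [[0.002, 0.633, -0.774], [0.002, -0.774, -0.633], [-1.0, -0.001, -0.003]]
contact_force: [0.4, -0.3, 0.2]
grip_width: 0.0597
t 4.7667 tcp [0.5677 0.1658 0.0382] toolx [ 0.0027  0.0023 -1.    ] yyaw -0.885 q [0.08 0.44 1.69 0.   1.01 0.97] F [ 0.5 -0.3  0.6] w 0.05993606174454216
```

View pics/wk6.png

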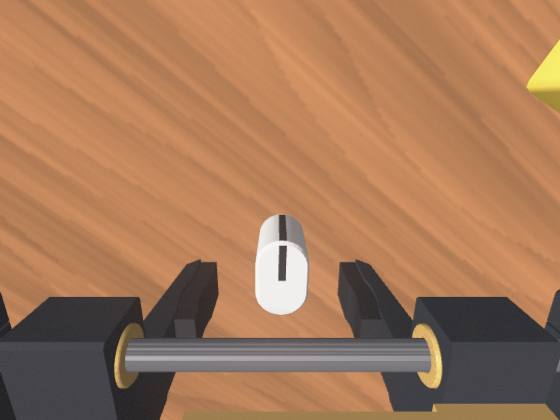

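Run:
```python
from look import *
p=r.snapshot("wrist");s=r.observe()
for uv in ((282,280),(282,247),(282,312)):
    w=toworld(p,*uv,.044);print(w,s['tcp_rot'].T@(w-s['ee_pos']))
```

```text
[0.56559157 0.16264995 0.044     ] [-0.00577766  0.0010111   0.00377136]
[0.57995583 0.1744918  0.044     ] [-0.00570665  0.00093509 -0.0148445 ]
[0.55066603 0.15034537 0.044     ] [-0.00585146  0.00109008  0.02311466]
```

```bash
python3 -m inch '[[60,-4,-3,-12,0,0,0],[60,0,0,-3,0,0,0],[60,0,0,0,0,0,0],[60,0,0,0,0,0,0]]'
python3 - <<'E'
from look import *
p=r.snapshot("wrist");s=r.observe();cv2.imwrite("pics/wk7.png",p['image'][:,:,::-1])
print(s['ee_pos'],s['tcp_rot'][:,0])
E
```

```text
t: 5.15
ee_pos: [0.5646, 0.163, 0.0238]
tcp_rot: [[0.005, 0.633, -0.774], [0.003, -0.774, -0.633], [-1.0, 0.001, -0.005]]
contact_force: [0.1, 0.4, 0.5]
grip_width: 0.06
[0.56485621 0.16307604 0.02397062] [ 0.00515973  0.00257834 -0.99998336]
```

View pics/wk7.png

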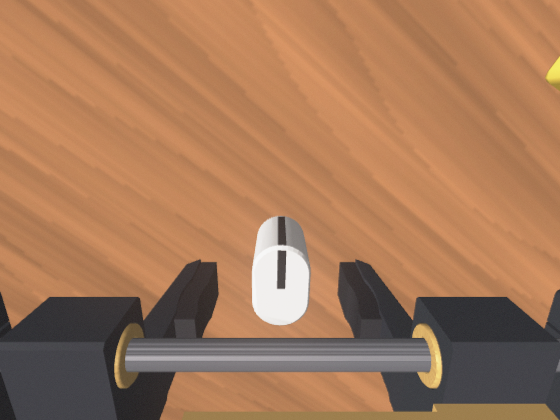

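```bash
python3 -m inch '[[20,0,0,0,0,0,0],[20,0,0,0,0,0,0],[20,0,0,0,0,0,0],[20,0,0,0,0,0,0],[20,0,0,0,0,0,0],[20,0,0,0,0,0,0]]' 40
python3 - <<'E'
from look import *
p=look("wk8",["knob_mid","knob_nose"]);s=r.observe()
for uv in ((282,287),):
    w=toworld(p,*uv,.044);print(w,s['tcp_rot'].T@(w-s['ee_pos']))
E
```

```text
t: 5.7
ee_pos: [0.5663, 0.1634, 0.0255]
tcp_rot: [[0.008, 0.633, -0.774], [0.003, -0.774, -0.633], [-1.0, 0.003, -0.008]]
contact_force: [-0.2, -0.3, 0.2]
grip_width: 0.0261
t 5.75 tcp [0.5662 0.1634 0.0255] toolx [ 0.0076  0.0028 -1.    ] yyaw -0.885 q [0.08 0.46 1.7  0.   0.98 0.96] F [-0.6 -0.  -0.4] w 0.026240555112903793
knob_mid [([0.5633, 0.1647, 0.0217], 0.92)]
knob_nose [([0.5823, 0.1743, 0.0189], 0.79)]
[0.56663094 0.16253819 0.044     ] [-0.0185481   0.00095446  0.00012144]
```

View pics/wk8.png

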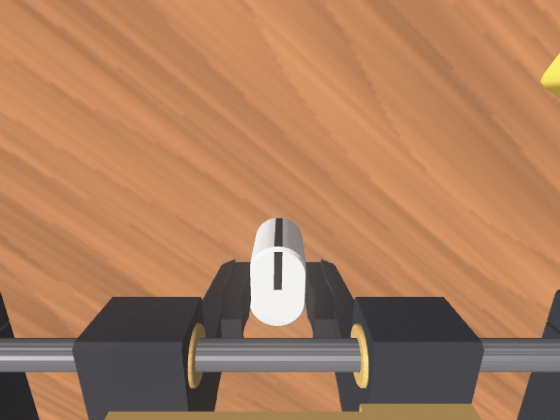

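```bash
python3 -m inch '[[20,0,0,20,0,0.008,0],[20,0,0,35,0,0,0],[20,0,0,40,0,0,0],[20,-10,-25,30,0,0,0],[20,-13,-36,20,0,0,0],[20,-13,-36,0,0,0,0],[20,-13,-36,0,0,0,0],[20,-13,-36,0,0,0,0],[20,-13,-36,0,0,0,0],[20,-13,-36,0,0,0,0],[20,-13,-36,0,0,0,0],[20,-13,-36,0,0,0,0],[20,-8,-15,0,0,0,0],[20,0,0,0,0,0,0],[20,0,0,0,0,0,0]]' 40
python3 - <<'E'
from look import *
p=look("ws1",["seat","shaft_tip","knob_mid","knob_nose"]);s=r.observe()
E
```

```text
t: 7.1
ee_pos: [0.4337, -0.1771, 0.1774]
tcp_rot: [[0.002, 0.636, -0.771], [-0.003, -0.771, -0.636], [-1.0, 0.004, 0.0]]
contact_force: [0.6, 0.3, 0.0]
grip_width: 0.0263
t 7.15 tcp [ 0.4339 -0.1767  0.1774] toolx [ 0.002  -0.0031 -1.    ] yyaw -0.88 q [-0.64 -0.01  1.92 -0.    1.23  0.24] F [ 0.7  0.6 -1.4] w 0.02659108902043531
seat [([0.4858, -0.1583, 0.0772], 0.61)]
shaft_tip [([0.4844, -0.1601, 0.0922], 0.84)]
knob_mid [([0.4305, -0.1769, 0.1751], 0.66)]
knob_nose [([0.4495, -0.1634, 0.1705], 0.75), ([0.4322, -0.1773, 0.172], 0.34)]
```

View pics/ws1.png

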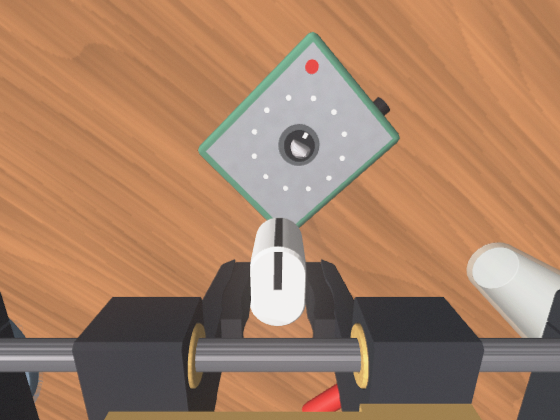

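Run:
```python
from look import *
p=look("ws2",["seat","shaft_tip"])
c=p['image'][118:174,270:326];cv2.imwrite("pics/ws2c.png",cv2.resize(c,None,fx=10,fy=10,interpolation=cv2.INTER_CUBIC)[:,:,::-1])
```

```text
t 7.4 tcp [ 0.4345 -0.1753  0.1773] toolx [ 0.0019 -0.0029 -1.    ] yyaw -0.876 q [-0.64 -0.01  1.92 -0.    1.23  0.24] F [ 0.1 -0.3 -0.5] w 0.02652756136524873
seat [([0.4852, -0.1558, 0.079], 0.64)]
shaft_tip []
```

View pics/ws2c.png

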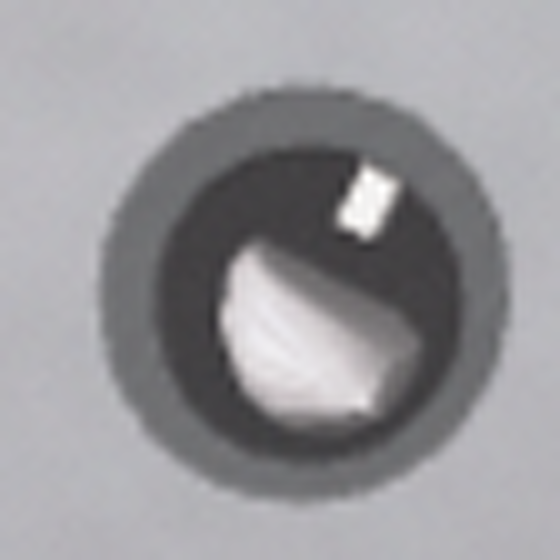

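Run:
```python
from look import *
p=r.snapshot("wrist");s=r.observe();R=s['tcp_rot'];kyaw=np.arctan2(R[1,1],R[0,1])+np.pi/2
f=lambda x,y,z:toworld(p,270+x/10-.45,118+y/10-.45,z)
c=f(310,304,.075);m=f(369,202,.075);print("seat",c,"mark r",np.linalg.norm(m-c),"yaw",np.arctan2(*(m-c)[1::-1]))
print("collar diam",np.linalg.norm(f(158,304,.075)-f(462,304,.075)),np.linalg.norm(f(310,147,.075)-f(310,462,.075)))
a=f(340,238,.075);b=f(395,168,.075)
e1=f(260,238,.095);e2=f(418,330,.095);d=e2-e1;print("flat edge normal yaw",np.arctan2(d[1],d[0])+np.pi/2, np.linalg.norm(d))
print("kyaw",kyaw,"tcp",s['ee_pos'])
# knob axis in tool frame via pixel (278,287) top at tcp+18.5mm
z=s['ee_pos'][2]+.0185
for uv in ((278,287),(278,250),(278,324)):
  w=toworld(p,*uv,z);print(w,(R.T@(w-s['ee_pos']))*1000)
for i in range(2):
  pt=r.snapshot("top")
  print([(t,[(np.round(d['at'],4).tolist(),round(d['p'],2)) for d in r.pinpoint(pt,t)[:1]]) for t in ("seat","shaft_tip","ctrl")])
```

```text
seat [ 0.48377675 -0.15658974  0.075     ] mark r 0.008892255990106644 yaw 0.1812340565341573
collar diam 0.023576917650987426 0.024177553689975623
flat edge normal yaw 0.17808053549782032 0.013166183257794797
kyaw 0.6938934757420142 tcp [ 0.43437424 -0.17567297  0.17735449]
[ 0.43369441 -0.1748023   0.19585449] [-18.50384907  -1.03786588  -0.02517593]
[ 0.4485781  -0.16240765  0.19585449] [-18.51332539  -1.04775478 -19.39400676]
[ 0.41756338 -0.18823569  0.19585449] [-18.49357857  -1.02714824  20.96686338]
[('seat', []), ('shaft_tip', []), ('ctrl', [([0.6676, 0.4359, 0.0621], 0.62)])]
[('seat', [([0.6685, 0.434, 0.0646], 0.57)]), ('shaft_tip', []), ('ctrl', [([0.484, -0.1548, 0.0031], 0.87)])]
```

```bash
python3 -m inch '[[20,-2,2,0,0,0,-0.09],[20,-2,2,0,0,0,-0.09],[20,-2,2,0,0,0,-0.09],[20,-1,2,0,0,0,-0.09],[20,0,0,0,0,0,-0.09],[20,0,0,0,0,0,-0.064],[20,0,0,0,0.003,0.002,0],[20,0,0,0,0,0,0]]' 40
python3 - <<'E'
from look import *
p=look("ws3",["seat","shaft_tip"])
E
```

```text
t: 8.62
ee_pos: [0.4266, -0.1685, 0.1775]
tcp_rot: [[-0.002, 0.153, -0.988], [-0.001, -0.988, -0.153], [-1.0, 0.0, 0.002]]
contact_force: [0.3, -0.1, -1.0]
grip_width: 0.0266
t 8.6667 tcp [ 0.4265 -0.1686  0.1775] toolx [-1.9e-03 -7.0e-04 -1.0e+00] yyaw -1.417 q [-0.63 -0.03  1.94 -0.    1.24  0.78] F [-0.4  1.1 -0.4] w 0.02618097512505729
seat [([0.4826, -0.1607, 0.08], 0.67)]
shaft_tip [([0.4857, -0.159, 0.0916], 0.7)]
```

View pics/ws3.png

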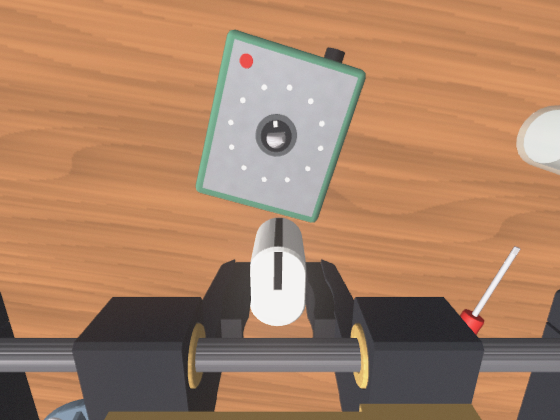

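Run:
```python
from look import *
p=look("ws4",[])
c=p['image'][107:163,248:304];cv2.imwrite("pics/ws4c.png",cv2.resize(c,None,fx=10,fy=10,interpolation=cv2.INTER_CUBIC)[:,:,::-1])
k=p['image'][210:330,220:340];cv2.imwrite("pics/ws4k.png",cv2.resize(k,None,fx=5,fy=5,interpolation=cv2.INTER_CUBIC)[:,:,::-1])
```

```text
t 8.8167 tcp [ 0.4265 -0.1685  0.1774] toolx [-1.9e-03 -7.0e-04 -1.0e+00] yyaw -1.417 q [-0.63 -0.03  1.94 -0.    1.24  0.78] F [-0.4 -0.7 -1.2] w 0.026409808333757657
```

View pics/ws4c.png

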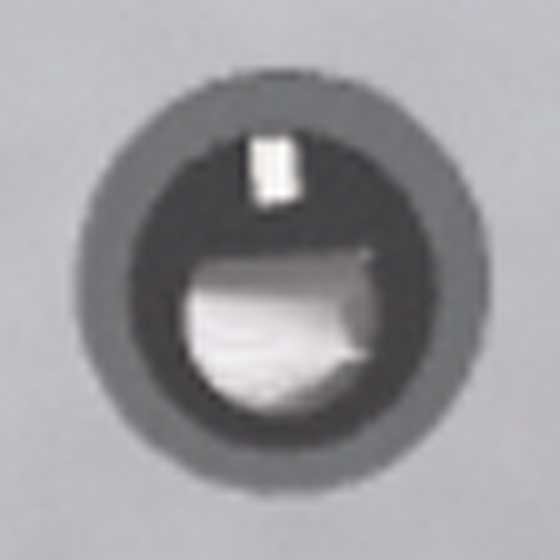

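View pics/ws4k.png

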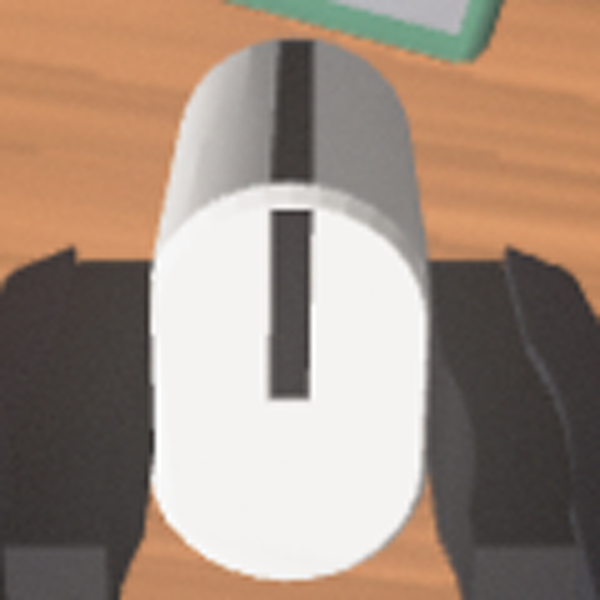

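Run:
```python
from look import *
p=r.snapshot("wrist");s=r.observe();R=s['tcp_rot'];kyaw=np.arctan2(R[1,1],R[0,1])+np.pi/2
f=lambda x,y,z:toworld(p,248+x/10-.45,107+y/10-.45,z)
c=f(283.5,291,.075);m=f(276,170,.075);print("seat",c,"mark r",np.linalg.norm(m-c),"yaw",np.arctan2(*(m-c)[1::-1]))
print("box top circle",f((77+490)/2,(68+495)/2,.065))
e1=f(192,258,.095);e2=f(365,248,.095);d=e2-e1;print("flat edge normal yaw",np.arctan2(d[1],d[0])+np.pi/2, np.linalg.norm(d))
print("kyaw",kyaw,"tcp",s['ee_pos'])
z=s['ee_pos'][2]+.0185
for uv in ((277.4,286),(277.6,289)):
  w=toworld(p,*uv,z);print(w,"tool mm",(R.T@(w-s['ee_pos']))*1000,"shift mm",(c-w)*1000)
print("shift TCP",(c-s['ee_pos'])*1000)
```

```text
seat [ 0.48392286 -0.15682932  0.075     ] mark r 0.00898455735420471 yaw 0.21514796021702165
box top circle [ 0.48370486 -0.15681095  0.065     ]
flat edge normal yaw 0.209840640726479 0.012215287515233805
kyaw 0.15337044554881762 tcp [ 0.42652656 -0.16846704  0.17743373]
[ 0.42605695 -0.16703546  0.19593373] tool mm [-18.50005896  -1.47899844   0.2834288 ] shift mm [  57.86591098   10.20614234 -120.93372631]
[ 0.42445349 -0.1673802   0.19593373] tool mm [-18.49665372  -1.3832671    1.92073401] shift mm [  59.46937579   10.55088143 -120.93372631]
shift TCP [  57.39630463   11.63772178 -102.43372631]
```

```bash
python3 -m inch '[[20,20,4,0,0,0,0.045],[20,20,4,0,0,-0.002,0],[20,16,3,-20,0,0,0],[20,0,0,-20,0,0,0],[20,0,0,0,0,0,0],[20,0,0,0,0,0,0],[20,0,0,0,0,0,0]]' 40
python3 - <<'E'
from look import *
p=look("sc5",["shaft_tip","knob_mid","knob_nose"],"scene")
c=p['image'][170:260,170:260];cv2.imwrite("pics/sc5c.png",cv2.resize(c,None,fx=6,fy=6,interpolation=cv2.INTER_CUBIC)[:,:,::-1])
p=look("ws5",["knob_mid"])
E
```

```text
t: 9.45
ee_pos: [0.4856, -0.1577, 0.1378]
tcp_rot: [[0.002, 0.203, -0.979], [-0.002, -0.979, -0.203], [-1.0, 0.003, -0.002]]
contact_force: [0.4, 0.3, -1.7]
grip_width: 0.0262
t 9.5 tcp [ 0.4859 -0.1579  0.1383] toolx [ 0.0031 -0.0029 -1.    ] yyaw -1.367 q [-0.55  0.13  1.85 -0.    1.16  0.82] F [ 0.2 -0.3 -0.1] w 0.026636785122498938
shaft_tip [([0.4825, -0.1552, 0.0968], 0.49)]
knob_mid [([0.4849, -0.1591, 0.1336], 0.63)]
knob_nose [([0.4974, -0.1519, 0.1353], 0.74), ([0.4823, -0.1574, 0.0767], 0.62)]
t 9.7 tcp [ 0.4862 -0.1582  0.1387] toolx [ 0.0044 -0.0037 -1.    ] yyaw -1.367 q [-0.55  0.13  1.85 -0.    1.15  0.82] F [ 0.1  0.  -0. ] w 0.026195096726789956
knob_mid [([0.4835, -0.158, 0.1351], 0.97)]
```

View pics/sc5c.png

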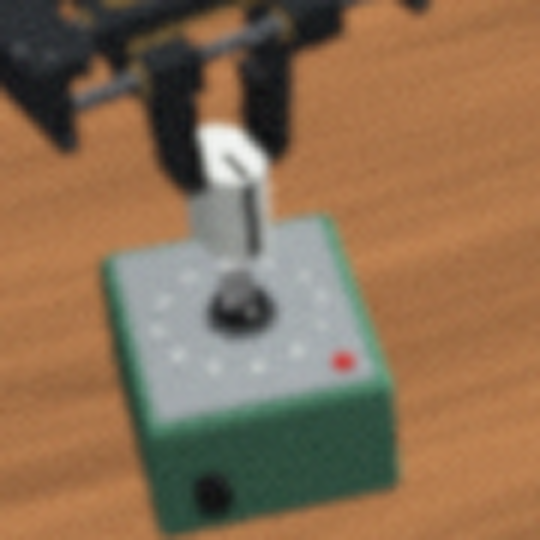

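View pics/ws5.png

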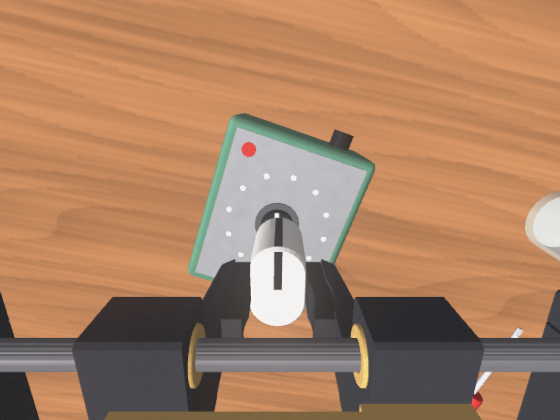

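```bash
python3 -m inch '[[20,-2,0,-8,0.004,0.004,0],[20,0,0,-6,0,0,0],[20,0,0,-5,0,0,0],[20,0,0,-3,0,0,0],[20,0,0,0,0,0,0]]' 40; python3 -c "
from look import *
look('x',[])"
```

```text
t: 10.17
ee_pos: [0.4847, -0.1587, 0.1155]
tcp_rot: [[0.003, 0.201, -0.98], [-0.0, -0.98, -0.201], [-1.0, 0.001, -0.003]]
contact_force: [1.2, -0.2, -0.3]
grip_width: 0.0266
t 10.2167 tcp [ 0.4848 -0.1587  0.1157] toolx [ 3.2e-03 -4.0e-04 -1.0e+00] yyaw -1.368 q [-0.55  0.16  1.86  0.    1.11  0.82] F [ 1.5  1.  -0.6] w 0.026533700543650156
```

```bash
python3 -m inch '[[20,-0.5,0.8,-5,0,0,0],[20,0,0,-4,0,0,0],[20,0,0,-3,0,0.003,0]]' 40; python3 -c "
from look import *
look('x2',[])"
```

```text
t: 10.47
ee_pos: [0.4853, -0.1582, 0.1037]
tcp_rot: [[0.002, 0.201, -0.98], [-0.001, -0.98, -0.201], [-1.0, 0.002, -0.002]]
contact_force: [2.0, 0.6, 0.4]
grip_width: 0.0265
t 10.5167 tcp [ 0.4851 -0.158   0.1032] toolx [ 1.5e-03 -9.0e-04 -1.0e+00] yyaw -1.368 q [-0.55  0.19  1.87  0.    1.08  0.82] F [ 2.5 -0.1 -1.1] w 0.02648631157702399
```

```bash
python3 -m inch '[[20,0.8,0,-4,0,0,0],[20,0.5,0,-3,0,0,0],[20,0,0,-3,0,0,0]]' 60; python3 -c "
from look import *
look('x3',[])"
```

```text
t: 10.77
ee_pos: [0.487, -0.1586, 0.0945]
tcp_rot: [[0.002, 0.202, -0.979], [-0.002, -0.979, -0.202], [-1.0, 0.002, -0.001]]
contact_force: [-7.3, 5.4, 36.9]
grip_width: 0.0262
t 10.8167 tcp [ 0.4873 -0.1586  0.0949] toolx [ 0.002 -0.002 -1.   ] yyaw -1.368 q [-0.55  0.2   1.87 -0.    1.07  0.82] F [-4.2  2.5 14.3] w 0.025965375780275482
```

Run:
```python
from look import *
for i in range(3): look('x4%d'%i,[])
p=look("sc6",["knob_mid","knob_nose","seat"],"scene")
c=p['image'][170:260,170:260];cv2.imwrite("pics/sc6c.png",cv2.resize(c,None,fx=6,fy=6,interpolation=cv2.INTER_CUBIC)[:,:,::-1])
p=look("ws6",["knob_mid"])
```

```text
t 10.8667 tcp [ 0.4872 -0.1586  0.0949] toolx [ 0.002  -0.0021 -1.    ] yyaw -1.368 q [-0.55  0.2   1.87 -0.    1.07  0.82] F [-4.9  2.6 15.2] w 0.02614507764143563
t 10.9167 tcp [ 0.4872 -0.1587  0.0949] toolx [ 0.0021 -0.0022 -1.    ] yyaw -1.368 q [-0.55  0.2   1.87 -0.    1.07  0.82] F [-3.8  2.7 15.2] w 0.02622880724473475
t 10.9667 tcp [ 0.4872 -0.1586  0.095 ] toolx [ 0.0022 -0.0023 -1.    ] yyaw -1.368 q [-0.55  0.2   1.87 -0.    1.07  0.82] F [-3.3  1.8 14.3] w 0.025736336154359343
t 11.0167 tcp [ 0.4872 -0.1586  0.095 ] toolx [ 0.0022 -0.0023 -1.    ] yyaw -1.368 q [-0.55  0.2   1.87 -0.    1.07  0.82] F [-3.2  2.5 15.5] w 0.02618494802537158
knob_mid [([0.4849, -0.1603, 0.0917], 0.48), ([0.3259, 0.4187, 0.0067], 0.48)]
knob_nose [([0.5022, -0.1533, 0.0939], 0.74)]
seat []
t 11.2167 tcp [ 0.4872 -0.1586  0.095 ] toolx [ 0.0022 -0.0024 -1.    ] yyaw -1.368 q [-0.55  0.2   1.87 -0.    1.07  0.82] F [-3.1  2.9 14.3] w 0.02581428855454489
knob_mid [([0.486, -0.1571, 0.0913], 0.96)]
```

View pics/sc6c.png

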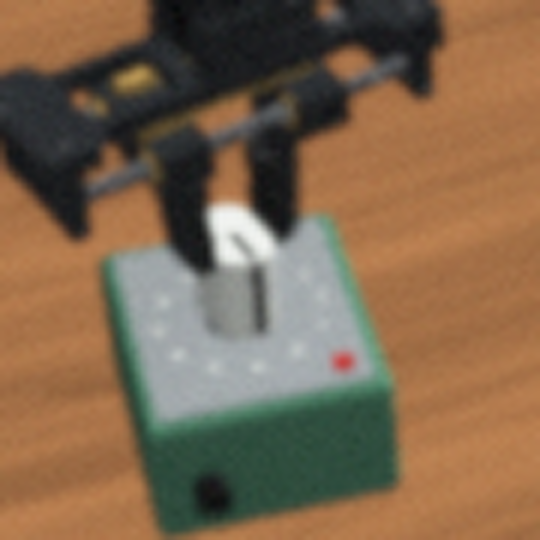

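View pics/ws6.png

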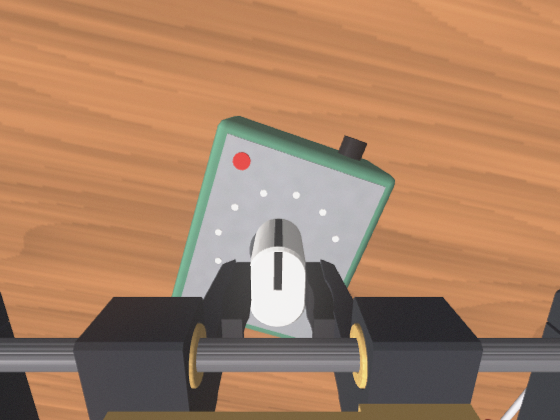

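```bash
python3 -c "
from station import r
print(r.close_job()); s=r.observe(); print(s['t'],s['ee_pos'],s['contact_force'],s['grip_width'])"
```

```text
the job is handed in; nothing more can be done
None
the job is handed in; nothing more can be done
```

The knob is on the D-shaft, fully home, and the gripper is still holding it pressed in against the spring. I handed the job in at about 11.2 s.

**What I did:** I gripped the knob across its 28 mm at 40 N and lifted it. From the collar's white mark and the flat I measured the shaft yaw at about 0.2 rad, turned the knob to match, and slid it on. I then pressed down with the grip at 60 N.

**Last checks, all agreeing:**
- **Height:** The TCP is at z = 0.095 m, which puts the knob's underside at about 0.0695 m. With the plunger at its stop it should be 0.070 m. The networks put the knob's centre at 0.091–0.092 m, against an expected 0.092 m.
- **Push:** The upward force held steady at 14–15.5 N over 0.4 s, above the 10 N needed at the stop.
- **Grip:** The knob had not visibly shifted between the fingers.

**Less clean:**
- **Force peak:** The press briefly read 37 N before settling, close to the 40 N limit on the arm or gripper body. That load went through the gripped knob.
- **Sideways load:** About 4 N remains, with the TCP 2–3 mm beyond the measured shaft axis in x.
- **Finger opening:** It read about 26 mm on the 28 mm knob.
- **Bystanders:** I did not re-measure them at the end. The paths kept clear of them and I felt no unexpected contact.

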